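Load the conduit connectors into the tray in reverse order

ROBOT

A 6-joint arm with a two-finger parallel gripper is mounted at the origin on the work surface. World frame = base frame: x ahead of the robot, y to its left, z up, the work surface at z = 0. Lengths are in m, angles in rad, forces in N, time in s.
With the tool pointing down it reaches from about 0.375 to 0.975 m from the base axis. Payload 3.8 kg.
Tool frame: the origin (TCP) lies midway between the tips of the shut fingers; the grasp point (between the pads) lies 19 mm behind it; z points along the fingers, y is the line along which they close (so a half turn about z gives the same grasp; the last joint's range is limited). The gripper opens to 85 mm and grips with 20 to 120 N. Pads are 22 mm wide; open, the fingers measure 114 mm over their backs; the gripper's body (76 mm by 85 mm) begins 54 mm behind the grasp point. The pads swing forward as they close: fully open they stand 13 mm farther back than shut.
Start: joints at [-1.281, 0.264, 1.604, -0, 1.274, -0.037], TCP at [0.217, -0.639, 0.231] pointing down, gripper open.
Joint ranges: [-2.63, 2.63], [-0.94, 2.18], [0.31, 2.57], [-1.31, 4.45], [0, 2.66], [-2.55, 2.55]. Speed limits (rad/s): [2.57, 2.57, 3.14, 3.14, 3.14, 3.14].

INTERFACE

Orientations are given as a rotation vector (axis times angle).
In Python, from workcell import status, read_camera, workorder, masks_of gives the robot as it stands.
- The arm moves only by the tool drive_tool, never from a script. Its argument "rows" is a list of rows, each a list of 7 numbers: the turn, a rotation vector about the tool's x, y, z in degrees, then the shift along the tool's x, y, z in m, then the opening, from 0 (shut) to 1 (fully open). In form: [[ax, ay, az, tx, ty, tz, claw], ...]. A call has 1 to 8 rows; each row shifts and turns the commanded pose from where the row before left it, along the tool's axes as they then stand; what a row does not reach is not made up. A row lasts 1/12 s, in which the tool goes at most 41.7 mm and 7.16 degrees, less where a joint would pass 70% of its speed; a pose out of reach is approached as far as the arm can. A call is refused whole if a number of a shift passes 0.0417 or a number of a turn 7.16, either way. A call with a gripper value outside its range is refused whole. The fingers move at their own pace and stop on an object; "force" is the grip in N (left out, the last holds). Time passes only in rows, so rows that do not move let the fingers close. It gives the time, the measured TCP pose, the force, the opening and the grip force at its end, in the units of the state.
- status.read_state(): the state, without advancing time (a new reading comes with each control period).
- read_camera(name): name is "side" or "top"; returns a dict with "color" (400x640x3 uint8, red, green, blue), "intrinsics" (3x3 intrinsics, pixels), "D" ([k1, k2, p1, p2, k3] as OpenCV has them; the pictures are not rectified), "world_from_camera" (4x4, takes a point from camera to world coordinates). Camera axes: x right, y up, looking along -z (the intrinsics and any distortion apply to the point x, -y, -z); pixel columns grow to the right and rows downward; lengths in m; the calibration is good to about 2 mm. A picture is of the moment at which its call begins. There is no depth.
- workorder.finish_job(): hands the job in; it is judged then, once.
Trained networks look in a picture, given as the dict that the camera call returned (one of the last four; its "shot" number tells which), for a name from the list of things; names that differ only in an ending like _2 or _b are one class to them, and where a whole thing is asked for, a point or a joint stands for the part that bears it (a point fixed in the world has none). Each returns a list of dicts, best first, with "score" (0 to 1); they miss things now and then, are a little off and sometimes report something else, mostly with a low value. They report only what shows in the picture. A call takes as long as a camera call. They do not tell look-alikes from the thing itself.
- masks_of(picture, name): "mask" (400x640 bool, what is visible of it) and "bbox" ([left, top, right, bottom] in pixels, round what is visible of it).
The state is a dict: "time": time; "q": joint angles; "joint_vel": joint speeds; "joint_torque": joint torques, N m; "tool_pos": TCP position; "tcp_rot": TCP orientation; "wrist_force": force on the tool from outside, world axes, zero at the start; "torque": the same for the moment, N m; "width": opening from 0.0 (shut) to 1.0 (fully open); "grip_force": force on a finger pad.
Only numpy, scipy, OpenCV 4.12 (cv2) and the standard library are available. Lean on these libraries where they do the work, as an engineer would, in place of code of your own. Each camera call takes 0.05 s, during which the arm holds its last target. There are 200 camera calls.

TASK

Move the four conduit connectors from the plywood board into the metal tray, one upright in each pocket, in reverse order counted from the black end blocks: the connector nearest the board's black end goes into the pocket farthest from the tray's black end, and so on, so that the one farthest from the board's black end stands nearest the tray's. Set each one down rather than dropping it, and leave all four standing free.

Things in the scene. Friction and masses are not known exactly. Their poses are not given: they have to be found in the camera images.
- board: fixed plywood board, 240 x 66 x 20 mm, plus a black end block (18 mm long, 30 high) at one end, carrying a row of four coloured pads with the connectors on them. Origin: bench level, middle of the row; x along the row towards the black block, z up. Pad centres at x = +87, +29, -29, -87 mm, y = 0. Any yaw; left or right of the tray.
- tray: fixed bright metal tray, 236 x 62 mm, plus a black end block (18 mm long, 30 high) at one end; a row of four empty pockets. Origin: bench level, middle of the row; x along the row towards the black block, z up. Pockets centred at x = +87, +29, -29, -87 mm, y = 0, each 54 x 54 mm inside, floor 6 mm and wall tops 18 mm above the bench, walls 4 mm thick. Any yaw.
- con_red: conduit connector, loose, 90 g nominal, standing upright on the red pad: a round piece 62 mm high, metal foot 34 mm diameter for the lowest 10 mm, straight 30 mm diameter above that, its upper 38 mm a red plastic sleeve with a small black disc on top. Origin: centre of its underside; z up along its axis. Its yaw means nothing.
- con_yellow: conduit connector, loose, 90 g nominal, standing upright on the yellow pad: a round piece 62 mm high, metal foot 34 mm diameter for the lowest 10 mm, straight 30 mm diameter above that, its upper 38 mm a yellow plastic sleeve with a small black disc on top. Origin: centre of its underside; z up along its axis. Its yaw means nothing.
- con_green: conduit connector, loose, 90 g nominal, standing upright on the green pad: a round piece 62 mm high, metal foot 34 mm diameter for the lowest 10 mm, straight 30 mm diameter above that, its upper 38 mm a green plastic sleeve with a small black disc on top. Origin: centre of its underside; z up along its axis. Its yaw means nothing.
- con_white: conduit connector, loose, 90 g nominal, standing upright on the white pad: a round piece 62 mm high, metal foot 34 mm diameter for the lowest 10 mm, straight 30 mm diameter above that, its upper 38 mm a white plastic sleeve with a small black disc on top. Origin: centre of its underside; z up along its axis. Its yaw means nothing.
- pad_red: red square pad fixed on the plywood board, 50 x 50 x 5 mm, top 25 mm above the bench; it marks the starting place of the red connector and stays there. Which pad is where along the row differs from start to start. Origin: centre of its underside (20 mm above the bench), axes parallel to the board's.
- pad_yellow: yellow square pad fixed on the plywood board, 50 x 50 x 5 mm, top 25 mm above the bench; it marks the starting place of the yellow connector and stays there. Which pad is where along the row differs from start to start. Origin: centre of its underside (20 mm above the bench), axes parallel to the board's.
- pad_green: green square pad fixed on the plywood board, 50 x 50 x 5 mm, top 25 mm above the bench; it marks the starting place of the green connector and stays there. Which pad is where along the row differs from start to start. Origin: centre of its underside (20 mm above the bench), axes parallel to the board's.
- pad_white: white square pad fixed on the plywood board, 50 x 50 x 5 mm, top 25 mm above the bench; it marks the starting place of the white connector and stays there. Which pad is where along the row differs from start to start. Origin: centre of its underside (20 mm above the bench), axes parallel to the board's.
Not all that is in view belongs to the job. What is shaped like the con_white but blue or pink is not meant.

How it is judged:
At the end, for the whole second after the job is handed in: Each connector stands released, at rest and upright (0.12 rad) on the floor of its tray pocket (within 13 mm along and across, underside below 12 mm): pads at board x = +87, +29, -29, -87 mm give pockets at tray x = -87, -29, +29, +87 mm (((x of pad_red in the frame of board between 0.067 and 0.107 m and x of con_red in the frame of tray between -0.1 and -0.074 m) or (x of pad_red in the frame of board between 0.009 and 0.049 m and x of con_red in the frame of tray between -0.042 and -0.016 m) or (x of pad_red in the frame of board between -0.049 and -0.009 m and x of con_red in the frame of tray between 0.016 and 0.042 m) or (x of pad_red in the frame of board between -0.107 and -0.067 m and x of con_red in the frame of tray between 0.074 and 0.1 m)) and y of con_red in the frame of tray between -0.013 and 0.013 m and height (world z) of each of con_red, con_yellow, con_green, con_white below 0.012 m and angle between each of con_red, con_yellow, con_green, con_white's own z axis and vertical below 0.12 rad and linear speed of each of con_red, con_yellow, con_green, con_white below 0.02 m/s and ((x of pad_yellow in the frame of board between 0.067 and 0.107 m and x of con_yellow in the frame of tray between -0.1 and -0.074 m) or (x of pad_yellow in the frame of board between 0.009 and 0.049 m and x of con_yellow in the frame of tray between -0.042 and -0.016 m) or (x of pad_yellow in the frame of board between -0.049 and -0.009 m and x of con_yellow in the frame of tray between 0.016 and 0.042 m) or (x of pad_yellow in the frame of board between -0.107 and -0.067 m and x of con_yellow in the frame of tray between 0.074 and 0.1 m)) and y of con_yellow in the frame of tray between -0.013 and 0.013 m and ((x of pad_green in the frame of board between 0.067 and 0.107 m and x of con_green in the frame of tray between -0.1 and -0.074 m) or (x of pad_green in the frame of board between 0.009 and 0.049 m and x of con_green in the frame of tray between -0.042 and -0.016 m) or (x of pad_green in the frame of board between -0.049 and -0.009 m and x of con_green in the frame of tray between 0.016 and 0.042 m) or (x of pad_green in the frame of board between -0.107 and -0.067 m and x of con_green in the frame of tray between 0.074 and 0.1 m)) and y of con_green in the frame of tray between -0.013 and 0.013 m and ((x of pad_white in the frame of board between 0.067 and 0.107 m and x of con_white in the frame of tray between -0.1 and -0.074 m) or (x of pad_white in the frame of board between 0.009 and 0.049 m and x of con_white in the frame of tray between -0.042 and -0.016 m) or (x of pad_white in the frame of board between -0.049 and -0.009 m and x of con_white in the frame of tray between 0.016 and 0.042 m) or (x of pad_white in the frame of board between -0.107 and -0.067 m and x of con_white in the frame of tray between 0.074 and 0.1 m)) and y of con_white in the frame of tray between -0.013 and 0.013 m); the robot touches nothing.
It fails at once if the red connector is dropped or thrown (out of the fingers and faster than 0.8 m/s, a fall of over 3 cm) (contact force between the fingers and con_red below 0.01 N and linear speed of con_red above 0.8 m/s).
It fails at once if the yellow connector is dropped or thrown (out of the fingers and faster than 0.8 m/s, a fall of over 3 cm) (contact force between the fingers and con_yellow below 0.01 N and linear speed of con_yellow above 0.8 m/s).
It fails at once if the green connector is dropped or thrown (out of the fingers and faster than 0.8 m/s, a fall of over 3 cm) (contact force between the fingers and con_green below 0.01 N and linear speed of con_green above 0.8 m/s).
It fails at once if the white connector is dropped or thrown (out of the fingers and faster than 0.8 m/s, a fall of over 3 cm) (contact force between the fingers and con_white below 0.01 N and linear speed of con_white above 0.8 m/s).
It also fails if it takes over 102 s, if anything falls off the work surface, if the arm or the gripper's body presses on something with over 40 N, if the wrist force passes 120 N, or if a joint passes its speed limit or range.

## Working session

There is one attempt and no reset: what is moved stays moved. The work goes in short steps, Python scripts to look and compute and a tool call to move; the robot and the scene stay as the last step left them, time stands still between calls to the robot, and variables do not carry over. Pictures are saved under pics/ and viewed, at most 14 in all, crops included, and the job is handed in when it is done.

Besides the shell and the picture viewer there is one more tool, called after "Emit:" in YAML: its name, and indented under it one key for each argument. drive_tool: Moves the arm, as the interface text tells. Its arguments: {"type":"object","properties":{"rows":{"type":"array"},"force":{"type":"number"}},"required":["rows"]}

```bash
mkdir -p pics; python3 - <<'E'
from workcell import status, read_camera, masks_of
import cv2
print(status.read_state())
for n in("top","side"):
    p=read_camera(n); cv2.imwrite(f"pics/{n}0.png",p["color"][:,:,::-1]); print(n,p["intrinsics"],p["D"],p["world_from_camera"])
    for o in("board","tray","con_red","con_yellow","con_green","con_white","pad_red","pad_yellow","pad_green","pad_white"):
        print(o,[(round(float(r["score"]),2),[int(v) for v in r["bbox"]]) for r in masks_of(p,o)][:4])
E
```

```text
{'time': 0.0, 'q': array([-1.28093036e+00,  2.64756196e-01,  1.60540548e+00,  2.48751601e-05,
        1.27367415e+00, -3.69290198e-02]), 'joint_vel': array([ 0.00057398,  0.00032979, -0.00063139, -0.00033   , -0.00129726,
       -0.00089627]), 'joint_torque': array([ 4.35056310e-03, -5.15100074e+01, -3.67312288e+01,  2.69874090e-04,
        1.29051527e-02, -1.08604974e-05]), 'tool_pos': array([ 0.21645775, -0.63857293,  0.22994296]), 'tcp_rot': array([-3.09755085e+00, -5.10673417e-01,  4.07094579e-04]), 'wrist_force': array([ 0.27011121, -0.10150295,  0.7835514 ]), 'torque': array([-0.05392036, -0.01319036,  0.03082458]), 'grip_force': 0.0, 'width': 1.0039699993634323}
top [[432.17978665   0.         316.09978164]
 [  0.         432.17978665 202.25360632]
 [  0.           0.           1.        ]] [0.02024029 0.         0.         0.         0.        ] [[ 0.029611    0.99639405 -0.07951149  0.47409298]
 [-0.99944381  0.03073433  0.01294129 -0.01023356]
 [ 0.01533835  0.07908406  0.99674994  1.09137736]
 [ 0.          0.          0.          1.        ]]
board [(0.7, [342, 183, 433, 
[... 734 characters left out ...]
0.81034955 -0.58516885]
 [ 0.01712397  0.8122894   0.58300317  0.48824637]
 [ 0.          0.          0.          1.        ]]
board [(0.9, [211, 244, 350, 379])]
tray [(0.65, [274, 145, 345, 204])]
con_red [(0.84, [225, 307, 252, 353]), (0.4, [305, 237, 324, 274])]
con_yellow [(0.74, [254, 278, 276, 320]), (0.36, [275, 279, 315, 307])]
con_green [(0.8, [284, 257, 307, 299]), (0.23, [241, 304, 290, 335])]
con_white [(0.8, [304, 234, 322, 275]), (0.71, [369, 226, 383, 261]), (0.67, [374, 251, 399, 286])]
pad_red [(0.74, [217, 329, 263, 365])]
pad_yellow [(0.85, [242, 305, 291, 335])]
pad_green [(0.9, [275, 280, 316, 308])]
pad_white [(0.81, [302, 265, 336, 283]), (0.57, [302, 237, 324, 275])]
```

```bash
python3 - <<'E'
import cv2
a=cv2.imread("pics/top0.png")[130:290,150:470]; b=cv2.imread("pics/side0.png")[120:390,190:430]
cv2.imwrite("pics/t1.png",cv2.resize(a,None,fx=2.5,fy=2.5,interpolation=cv2.INTER_CUBIC));cv2.imwrite("pics/s1.png",cv2.resize(b,None,fx=2.2,fy=2.2,interpolation=cv2.INTER_CUBIC))
E
```

```text
(no output)
```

View pics/t1.png

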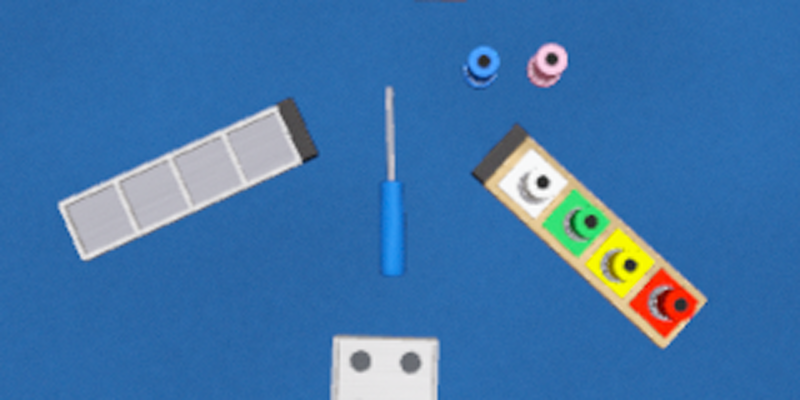

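View pics/s1.png

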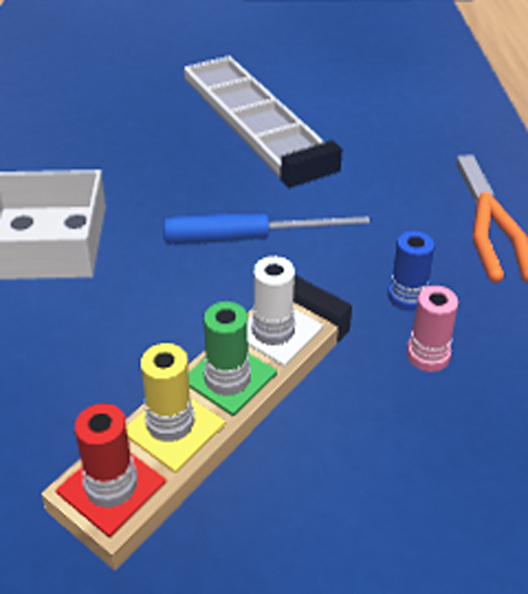

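White, green, yellow and red run outward from the board's black end, which is at crop (500,150) in the top view. The tray's black end is at (300,130), and the blue and pink look-alikes stand apart at (483,62) and (548,62). So the pocket order is white at −87, green at −29, yellow at +29 and red at +87. Next I fit the poses.

```bash
cat >h.py <<'E'
import numpy as np, cv2
from scipy.optimize import minimize
from scipy.spatial import ConvexHull
def cam(p):
    T=np.linalg.inv(p["world_from_camera"]); F=np.diag([1,-1,-1.]); return F@T[:3,:3],F@T[:3,3],p["intrinsics"],np.array(p["D"])
def proj(p,X):
    R,t,K,D=cam(p); return cv2.projectPoints(np.array(X,float).reshape(-1,3),cv2.Rodrigues(R)[0],t,K,D)[0].reshape(-1,2)
def ray(p,uv,z):
    R,t,K,D=cam(p); n=cv2.undistortPoints(np.array(uv,float).reshape(-1,1,2),K,D).reshape(-1,2)
    d=np.c_[n,np.ones(len(n))]@R; c=-R.T@t; return c+d*((z-c[2])/d[:,2])[:,None]
def box(x0,x1,w,h): return [[x,y,z] for x in(x0,x1) for y in(-w/2,w/2) for z in(0,h)]
def sil(p,q,parts):
    m=np.zeros((1600,2560),np.uint8); c,s=np.cos(q[2]),np.sin(q[2])
    for b in parts:
        b=np.array(b); X=np.c_[q[0]+c*b[:,0]-s*b[:,1],q[1]+s*b[:,0]+c*b[:,1],b[:,2]]
        u=(proj(p,X)+.5)*4-.5; cv2.fillConvexPoly(m,cv2.convexHull(np.round(u*16).astype(np.int32)),1,shift=4)
    return cv2.resize(m.astype(np.float32),(640,400),interpolation=cv2.INTER_AREA)
def fit(p,M,parts,q0):
    M=M.astype(np.float32)
    f=lambda v:np.abs(sil(p,np.array(q0)+np.array(v)*[.01,.01,.05],parts)-M).sum()
    r=minimize(f,[0,0,0],method="Nelder-Mead",options=dict(initial_simplex=[[1,1,1],[-1,1,0],[1,-1,-1],[-1,-1,1]],xatol=.01,fatol=.1))
    return np.array(q0)+r.x*[.01,.01,.05],r.fun
TRAY=[box(-.118,.118,.062,.018),box(.118,.136,.062,.030)]
BOARD=[box(-.12,.12,.066,.020),box(.12,.138,.066,.030)]
E
python3 - <<'E'
from h import *
from workcell import read_camera
t=read_camera("top"); s=read_camera("side")
def nonblue(p,bb):
    c=p["color"].astype(int); m=(c[:,:,2]-c[:,:,0]<35); k=np.zeros_like(m);k[bb[1]:bb[3],bb[0]:bb[2]]=1; return m&k
for p,bb,n in((t,(168,162,285,240),"top"),(s,(266,138,352,210),"side")):
    print("tray",n,fit(p,nonblue(p,bb),TRAY,[.49,.205,-1.15]),nonblue(p,bb).sum())
m=nonblue(t,(330,172,440,275)); print("board",fit(t,m,BOARD,[.44,-.17,.8]))
# discs
def disc(p,bb):
    x0,y0,x1,y1=bb; g=p["color"][y0:y1,x0:x1].max(2).astype(float); w=np.clip(110-g,0,None)*(g<110)
    Y,X=np.mgrid[y0:y1,x0:x1]; return [(X*w).sum()/w.sum(),(Y*w).sum()/w.sum()]
tb=dict(white=(362,198,372,208),green=(382,214,391,223),yellow=(398,231,407,241),red=(417,247,428,257))
sb=dict(white=(304,234,324,250),green=(284,257,304,272),yellow=(255,278,275,291),red=(226,304,248,320))
for k in tb:
    a=disc(t,tb[k]);b=disc(s,sb[k]); print(k,np.round(a,1),np.round(b,1),np.round(ray(t,[a],.087)[0],4),np.round(ray(s,[b],.087)[0],4))
E
```

```text
tray top (array([ 0.55174939,  0.21062256, -1.1117267 ]), np.float64(79.0625)) 2639
tray side (array([ 0.55175737,  0.2143094 , -1.11427932]), np.float64(82.1875)) 1767
board (array([ 0.50529228, -0.20443841,  0.85495634]), np.float64(324.5625))
white [366.6 202.5] [314.4 242.3] [ 0.5573 -0.1411  0.087 ] [ 0.5574 -0.1407  0.087 ]
green [385.8 218.2] [292.2 264. ] [ 0.522  -0.1867  0.087 ] [ 0.5217 -0.1875  0.087 ]
yellow [401.5 235.6] [264.2 283.4] [ 0.4827 -0.2238  0.087 ] [ 0.4822 -0.224   0.087 ]
red [421.6 251.5] [235.1 311.7] [ 0.4474 -0.271   0.087 ] [ 0.4468 -0.2712  0.087 ]
```

Emit:
drive_tool:
  rows:
    - [0,0,-7.13,0,0,0,1]
    - [0,0,-7.13,0,0,0,1]
    - [0,0,-7.13,0,0,0,1]
    - [0,0,-7.13,0,0,0,1]
    - [0,0,-7.13,0,0,0,1]
    - [0,0,-7.13,0,0,0,1]
    - [0,0,-7.13,0,0,0,1]
    - [0,0,-7.13,0,0,0,1]

```text
time: 1.87
tool_pos: [0.2167, -0.6393, 0.2313]
tcp_rot: [2.474, 1.937, 0.0]
wrist_force: [0.9, 1.0, -0.7]
width: 1.001
grip_force: 0.0
```

Emit:
drive_tool:
  rows:
    - [0,0,-7.12,0,0,0,1]
    - [0,0,-7.12,0,0,0,1]
    - [0,0,0,0.03,0.019,0.006,1]
    - [0,0,0,0.03,0.019,0.006,1]
    - [0,0,0,0.03,0.019,0.006,1]
    - [0,0,0,0.03,0.019,0.006,1]
    - [0,0,0,0.03,0.019,0.006,1]
    - [0,0,0,0.03,0.019,0.006,1]

```text
time: 2.53
tool_pos: [0.3313, -0.4579, 0.1952]
tcp_rot: [2.222, 2.221, 0.0]
wrist_force: [-0.3, -0.4, 0.2]
width: 0.999
grip_force: 0.0
```

Emit:
drive_tool:
  rows:
    - [0,0,0,0.03,0.019,0.006,1]
    - [0,0,0,0.03,0.019,0.006,1]
    - [0,0,0,0.03,0.019,0.006,1]
    - [0,0,0,0.03,0.019,0.006,1]
    - [0,0,0,0.03,0.019,0.006,1]
    - [0,0,0,0.02,0.01,0.006,1]
    - [0,0,0,0,0,0,1]
    - [0,0,0,0,0,0,1]

```text
time: 3.2
tool_pos: [0.4359, -0.2882, 0.159]
tcp_rot: [-2.218, -2.224, 0.001]
wrist_force: [-0.2, -0.8, -0.2]
width: 1.0
grip_force: 0.0
```

Emit:
drive_tool:
  rows:
    - [0,0,0,0.017,0.011,0.011,1]
    - [0,0,0,0,0,0.025,1]
    - [0,0,0,0,0,0.025,1]
    - [0,0,0,0,0,0.025,1]
    - [0,0,0,0,0,0.025,1]
    - [0,0,0,0,0,0,1]
    - [0,0,0,0,0,0,0.3]
    - [0,0,0,0,0,0,0.2]
  force: 40

```text
time: 3.87
tool_pos: [0.4473, -0.2738, 0.0497]
tcp_rot: [2.221, 2.219, 0.0]
wrist_force: [1.1, -0.8, 0.2]
width: 0.749
grip_force: 0.0
```

Emit:
drive_tool:
  rows:
    - [0,0,0,0,0,0,0.1]
    - [0,0,0,0,0,0,0]
    - [0,0,0,0,0,0,0]
    - [0,0,0,0,0,0,0]
  force: 40

```text
time: 4.2
tool_pos: [0.4479, -0.2733, 0.0502]
tcp_rot: [2.219, 2.219, 0.001]
wrist_force: [-1.4, -1.8, 7.0]
width: 0.339
grip_force: 39.5
```

Emit:
drive_tool:
  rows:
    - [0,0,0,0,0,-0.01,0]
    - [0,0,0,0,0,-0.025,0]
    - [0,0,0,0,0,-0.035,0]
    - [0,0,0,0,0,-0.03,0]
    - [0,0,0,0.015,0.006,0,0]
    - [0,0,0,0.03,0.01,0,0]
    - [0,0,0,0.034,0.012,0,0]
    - [0,0,0,0.034,0.012,0,0]

```text
time: 4.87
tool_pos: [0.4868, -0.1583, 0.1493]
tcp_rot: [2.223, 2.219, 0.001]
wrist_force: [0.6, -0.5, -0.6]
width: 0.345
grip_force: 39.6
```

Emit:
drive_tool:
  rows:
    - [0,0,0,0.034,0.012,0,0]
    - [0,0,0,0.034,0.012,0,0]
    - [0,0,0,0.034,0.012,0,0]
    - [0,0,0,0.034,0.012,0,0]
    - [0,0,0,0.034,0.012,0,0]
    - [0,0,0,0.034,0.012,0,0]
    - [0,0,0,0.034,0.012,0,0]
    - [0,0,0,0.034,0.012,0,0]

```text
time: 5.53
tool_pos: [0.5826, 0.1148, 0.1489]
tcp_rot: [2.221, 2.222, 0.0]
wrist_force: [0.7, 0.0, -0.7]
width: 0.341
grip_force: 39.6
```

Emit:
drive_tool:
  rows:
    - [0,0,0,0.015,0.004,0,0]
    - [0,0,0,0.005,0.002,0,0]
    - [0,0,0,0,0,0,0]
    - [0,0,0,0,0,0,0]
    - [0,0,0,0,0,0,0]

```text
time: 5.95
tool_pos: [0.588, 0.1312, 0.1481]
tcp_rot: [-2.223, -2.22, 0.002]
wrist_force: [0.2, -1.0, -1.0]
width: 0.339
grip_force: 39.7
```

Emit:
drive_tool:
  rows:
    - [0,0,0,0.001,0.002,0.02,0]
    - [0,0,0,0,0,0.03,0]
    - [0,0,0,0,0,0.03,0]
    - [0,0,0,0,0,0.02,0]
    - [0,0,0,0,0,0.01,0]
    - [0,0,0,0,0,0.003,0]
    - [0,0,0,0,0,0,0]
    - [0,0,0,0,0,0,0]

```text
time: 6.62
tool_pos: [0.5918, 0.1333, 0.0367]
tcp_rot: [2.221, 2.22, 0.003]
wrist_force: [-0.2, 1.3, -0.3]
width: 0.34
grip_force: 39.7
```

```bash
python3 - <<'E'
from workcell import read_camera
import cv2
b=read_camera("side")["color"][100:300,220:440,::-1];cv2.imwrite("pics/s2.png",cv2.resize(b,None,fx=3,fy=3,interpolation=cv2.INTER_CUBIC))
E
```

```text
(no output)
```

View pics/s2.png

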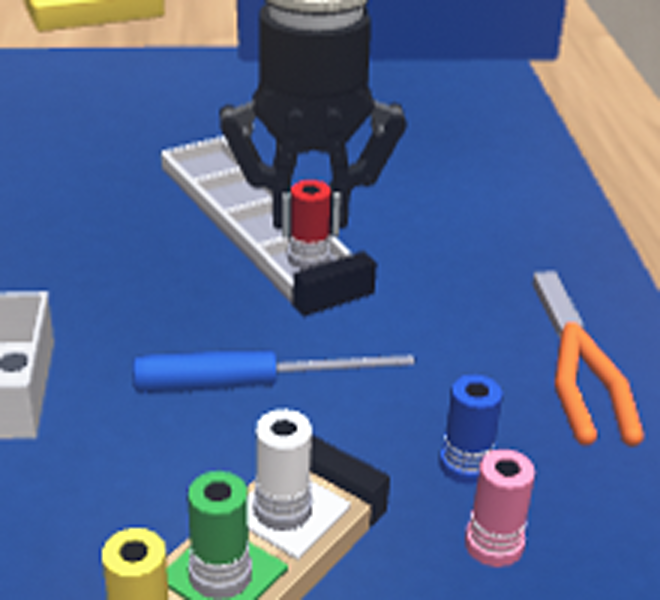

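Red is held upright at crop (311,215), over the pocket next to the tray's black block. I lower it gently and release it.

Emit:
drive_tool:
  rows:
    - [0,0,0,0,0,0.003,0]
    - [0,0,0,0,0,0.001,0]
    - [0,0,0,0,0,0.001,0]
    - [0,0,0,0,0,0,0]
    - [0,0,0,0,0,0,0]

```text
time: 7.08
tool_pos: [0.5913, 0.134, 0.0313]
tcp_rot: [2.221, 2.221, 0.002]
wrist_force: [-0.0, 0.0, 5.0]
width: 0.338
grip_force: 40.1
```

```bash
python3 - <<'E'
from h import *
from workcell import read_camera,status
s=read_camera("side"); x0,y0,x1,y1=316,158,332,174
g=s["color"][y0:y1,x0:x1]; 
for r in g.max(2): print(*r)
st=status.read_state();print(st["tool_pos"],st["wrist_force"])
print(proj(s,[[.5901,.1343,.068]]))
E
```

```text
40 46 171 166 164 163 164 164 163 163 165 165 167 173 57 42
40 105 169 164 163 163 165 165 165 163 165 164 167 174 67 44
41 134 169 165 166 167 169 169 167 165 165 164 166 173 69 45
37 159 171 170 171 151 153 153 151 148 169 167 168 176 67 44
55 179 138 215 207 213 218 218 217 215 163 152 175 129 52 46
89 155 221 249 250 208 189 190 188 232 240 214 165 78 47 46
77 240 244 244 185 86 47 48 48 124 197 246 242 128 51 46
52 253 243 244 114 47 49 48 47 47 169 243 248 185 54 41
93 204 245 244 221 152 156 99 152 203 233 243 249 166 51 190
87 111 204 237 242 236 239 220 238 247 245 235 199 103 40 190
61 93 122 168 177 192 211 214 214 193 195 176 124 87 45 136
61 99 106 109 107 112 138 142 146 122 125 128 130 86 54 138
62 100 112 113 116 119 123 126 129 130 133 132 133 86 55 136
63 100 111 114 118 121 124 128 130 131 134 132 132 85 56 137
62 101 112 114 119 120 125 127 130 132 133 131 132 70 56 138
62 102 112 115 118 120 124 128 130 132 134 132 132 57 56 137
[0.59127116 0.13400367 0.03125921] [-0.57151272  1.01288049  5.99739259]
[[322.33133205 165.42908924]]
```

Emit:
drive_tool:
  rows:
    - [0,0,0,0,0,0,0.5]
    - [0,0,0,0,0,0,0.8]
    - [0,0,0,0,0,0,1]
    - [0,0,0,0,0,0,1]
    - [0,0,0,0,0,-0.02,1]
    - [0,0,0,0,0,-0.03,1]
    - [0,0,0,0,0,-0.04,1]
    - [0,0,0,0,0,-0.03,1]

```text
time: 7.8
tool_pos: [0.5907, 0.1338, 0.152]
tcp_rot: [2.221, 2.221, 0.0]
wrist_force: [0.7, 0.0, 0.6]
width: 1.0
grip_force: 0.0
```

Emit:
drive_tool:
  rows:
    - [0,0,0,-0.032,-0.01,0,1]
    - [0,0,0,-0.032,-0.01,0,1]
    - [0,0,0,-0.032,-0.01,0,1]
    - [0,0,0,-0.032,-0.01,0,1]
    - [0,0,0,-0.032,-0.01,0,1]
    - [0,0,0,-0.032,-0.01,0,1]
    - [0,0,0,-0.032,-0.01,0,1]
    - [0,0,0,-0.032,-0.01,0,1]

```text
time: 8.47
tool_pos: [0.5098, -0.1236, 0.1501]
tcp_rot: [-2.221, -2.222, 0.0]
wrist_force: [-0.3, -0.4, -0.2]
width: 1.004
grip_force: 0.0
```

Emit:
drive_tool:
  rows:
    - [0,0,0,-0.032,-0.01,0,1]
    - [0,0,0,-0.032,-0.01,0,1]
    - [0,0,0,-0.03,-0.009,0,1]
    - [0,0,0,-0.008,0,0,1]
    - [0,0,0,0,0,0,1]
    - [0,0,0,0,0,0,1]

```text
time: 8.97
tool_pos: [0.4816, -0.2242, 0.1501]
tcp_rot: [-2.223, -2.219, -0.001]
wrist_force: [0.6, 0.8, -0.0]
width: 0.999
grip_force: 0.0
```

```bash
python3 - <<'E'
from h import *
from workcell import read_camera,status
st=status.read_state();print(st["tool_pos"])
import cv2
t=read_camera("top")
b=t["color"][130:290,150:470,::-1];cv2.imwrite("pics/t3.png",cv2.resize(b,None,fx=2.5,fy=2.5,interpolation=cv2.INTER_CUBIC))
print(proj(t,[[.5901,.1343,.068]]))
E
```

```text
[ 0.48157378 -0.22417066  0.15005772]
[[250.1443319  185.79872351]]
```

View pics/t3.png

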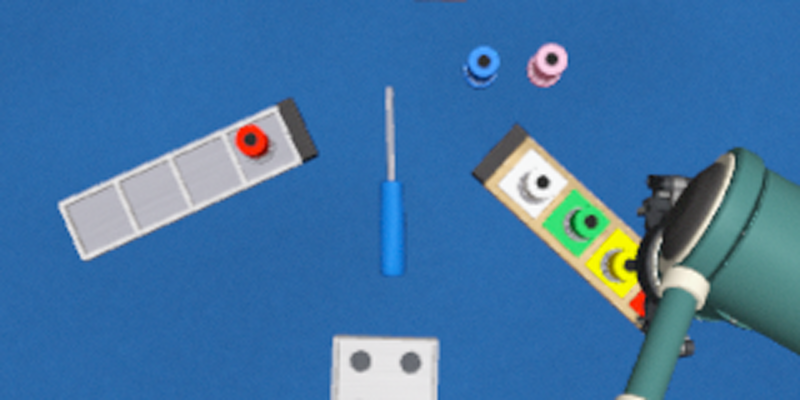

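Red stands with its disc at crop (250,140), within half a pixel of the prediction. Now yellow.

Emit:
drive_tool:
  rows:
    - [0,0,0,0,0.001,0.025,1]
    - [0,0,0,0,0,0.03,1]
    - [0,0,0,0,0,0.025,1]
    - [0,0,0,0,0,0.02,1]
    - [0,0,0,0,0,0,1]
    - [0,0,0,0,0,0,1]
    - [0,0,0,0,0,0,0.3]
    - [0,0,0,0,0,0,0.2]
  force: 40

```text
time: 9.68
tool_pos: [0.4844, -0.2245, 0.0522]
tcp_rot: [2.218, 2.22, 0.002]
wrist_force: [0.5, 0.3, -0.6]
width: 0.752
grip_force: 0.0
```

Emit:
drive_tool:
  rows:
    - [0,0,0,0,0,0,0.1]
    - [0,0,0,0,0,0,0]
    - [0,0,0,0,0,0,0]
    - [0,0,0,0,0,0,0]

```text
time: 10.02
tool_pos: [0.4835, -0.2247, 0.0516]
tcp_rot: [2.22, 2.22, 0.001]
wrist_force: [-0.9, 0.2, 6.6]
width: 0.343
grip_force: 39.4
```

Emit:
drive_tool:
  rows:
    - [0,0,0,0,0,-0.01,0]
    - [0,0,0,0,0,-0.025,0]
    - [0,0,0,0,0,-0.035,0]
    - [0,0,0,0,0,-0.03,0]
    - [0,0,0,0.015,0.003,0,0]
    - [0,0,0,0.03,0.006,0,0]
    - [0,0,0,0.034,0.0065,0,0]
    - [0,0,0,0.034,0.0065,0,0]

```text
time: 10.68
tool_pos: [0.5046, -0.1106, 0.151]
tcp_rot: [2.223, 2.219, 0.001]
wrist_force: [1.0, 0.3, -0.7]
width: 0.339
grip_force: 39.6
```

Emit:
drive_tool:
  rows:
    - [0,0,0,0.034,0.0065,0,0]
    - [0,0,0,0.034,0.0065,0,0]
    - [0,0,0,0.034,0.0065,0,0]
    - [0,0,0,0.034,0.0065,0,0]
    - [0,0,0,0.034,0.0065,0,0]
    - [0,0,0,0.034,0.0065,0,0]
    - [0,0,0,0.034,0.0065,0,0]
    - [0,0,0,0.034,0.0065,0,0]

```text
time: 11.35
tool_pos: [0.5564, 0.1623, 0.1506]
tcp_rot: [-2.221, -2.221, 0.0]
wrist_force: [0.7, 0.2, -0.7]
width: 0.344
grip_force: 39.6
```

Emit:
drive_tool:
  rows:
    - [0,0,0,0.015,0.004,0,0]
    - [0,0,0,0.011,0.003,0,0]
    - [0,0,0,0,0,0,0]
    - [0,0,0,0,0,0,0]
    - [0,0,0,0,0,0,0]

```text
time: 11.77
tool_pos: [0.5632, 0.1853, 0.15]
tcp_rot: [2.222, 2.221, -0.002]
wrist_force: [-0.7, -0.5, -0.8]
width: 0.342
grip_force: 39.6
```

Emit:
drive_tool:
  rows:
    - [0,0,0,0.001,0.001,0.02,0]
    - [0,0,0,0,0,0.03,0]
    - [0,0,0,0,0,0.03,0]
    - [0,0,0,0,0,0.02,0]
    - [0,0,0,0,0,0.01,0]
    - [0,0,0,0,0,0.003,0]
    - [0,0,0,0,0,0.002,0]
    - [0,0,0,0,0,0,0]

```text
time: 12.43
tool_pos: [0.5656, 0.1874, 0.0363]
tcp_rot: [2.222, 2.22, 0.002]
wrist_force: [0.7, 0.2, -1.4]
width: 0.339
grip_force: 39.7
```

Emit:
drive_tool:
  rows:
    - [0,0,0,0,0,0.001,0]
    - [0,0,0,0,0,0.001,0]
    - [0,0,0,0,0,0,0]
    - [0,0,0,0,0,0,0]

```text
time: 12.77
tool_pos: [0.5651, 0.188, 0.0341]
tcp_rot: [2.221, 2.221, 0.002]
wrist_force: [0.6, 0.0, -1.0]
width: 0.34
grip_force: 39.7
```

Emit:
drive_tool:
  rows:
    - [0,0,0,0,0,0.001,0]
    - [0,0,0,0,0,0.001,0]
    - [0,0,0,0,0,0,0]
    - [0,0,0,0,0,0,0]

```text
time: 13.1
tool_pos: [0.5651, 0.188, 0.0326]
tcp_rot: [2.221, 2.221, 0.001]
wrist_force: [-3.3, -1.1, 6.5]
width: 0.335
grip_force: 40.2
```

Emit:
drive_tool:
  rows:
    - [0,0,0,0,0,0,0.5]
    - [0,0,0,0,0,0,0.8]
    - [0,0,0,0,0,0,1]
    - [0,0,0,0,0,0,1]
    - [0,0,0,0,0,-0.02,1]
    - [0,0,0,0,0,-0.03,1]
    - [0,0,0,0,0,-0.04,1]
    - [0,0,0,0,0,-0.03,1]

```text
time: 13.77
tool_pos: [0.5648, 0.1878, 0.1531]
tcp_rot: [2.221, 2.221, 0.001]
wrist_force: [0.9, 0.4, 0.5]
width: 1.0
grip_force: 0.0
```

Emit:
drive_tool:
  rows:
    - [0,0,0,-0.032,-0.004,0,1]
    - [0,0,0,-0.032,-0.004,0,1]
    - [0,0,0,-0.032,-0.004,0,1]
    - [0,0,0,-0.032,-0.004,0,1]
    - [0,0,0,-0.032,-0.004,0,1]
    - [0,0,0,-0.032,-0.004,0,1]
    - [0,0,0,-0.032,-0.004,0,1]
    - [0,0,0,-0.032,-0.004,0,1]

```text
time: 14.43
tool_pos: [0.5321, -0.0697, 0.1512]
tcp_rot: [2.221, 2.222, 0.0]
wrist_force: [0.2, -0.6, 0.7]
width: 0.999
grip_force: 0.0
```

Emit:
drive_tool:
  rows:
    - [0,0,0,-0.032,-0.004,0,1]
    - [0,0,0,-0.032,-0.004,0,1]
    - [0,0,0,-0.032,-0.003,0,1]
    - [0,0,0,-0.016,0,0,1]
    - [0,0,0,-0.007,0,0,1]
    - [0,0,0,0,0,0,1]
    - [0,0,0,0,0,0,1]

```text
time: 15.02
tool_pos: [0.5215, -0.1868, 0.151]
tcp_rot: [-2.221, -2.22, -0.0]
wrist_force: [0.1, -0.1, -0.3]
width: 1.0
grip_force: 0.0
```

Emit:
drive_tool:
  rows:
    - [0,0,0,0,0,0.025,1]
    - [0,0,0,0,0,0.03,1]
    - [0,0,0,0,0,0.025,1]
    - [0,0,0,0,0,0.022,1]
    - [0,0,0,0,0,0,1]
    - [0,0,0,0,0,0,1]
    - [0,0,0,0,0,0,0.3]
    - [0,0,0,0,0,0,0.2]
  force: 40

```text
time: 15.68
tool_pos: [0.5235, -0.1873, 0.0514]
tcp_rot: [2.218, 2.22, 0.002]
wrist_force: [-0.1, -0.2, 0.7]
width: 0.746
grip_force: 0.0
```

Emit:
drive_tool:
  rows:
    - [0,0,0,0,0,0,0.1]
    - [0,0,0,0,0,0,0]
    - [0,0,0,0,0,0,0]
    - [0,0,0,0,0,0,0]

```text
time: 16.02
tool_pos: [0.5226, -0.1877, 0.0507]
tcp_rot: [2.22, 2.22, 0.002]
wrist_force: [-0.5, 0.7, 6.3]
width: 0.333
grip_force: 39.5
```

Emit:
drive_tool:
  rows:
    - [0,0,0,0,0,-0.01,0]
    - [0,0,0,0,0,-0.025,0]
    - [0,0,0,0,0,-0.035,0]
    - [0,0,0,0,0,-0.03,0]
    - [0,0,0,0.015,0.001,0,0]
    - [0,0,0,0.03,0.0015,0,0]
    - [0,0,0,0.034,0.0015,0,0]
    - [0,0,0,0.034,0.0015,0,0]

```text
time: 16.68
tool_pos: [0.5269, -0.0736, 0.15]
tcp_rot: [2.223, 2.219, 0.001]
wrist_force: [0.8, -0.5, -0.5]
width: 0.34
grip_force: 39.6
```

Emit:
drive_tool:
  rows:
    - [0,0,0,0.034,0.0015,0,0]
    - [0,0,0,0.034,0.0015,0,0]
    - [0,0,0,0.034,0.0015,0,0]
    - [0,0,0,0.034,0.0015,0,0]
    - [0,0,0,0.034,0.0015,0,0]
    - [0,0,0,0.034,0.0015,0,0]
    - [0,0,0,0.034,0.001,0,0]
    - [0,0,0,0.034,0.001,0,0]

```text
time: 17.35
tool_pos: [0.5376, 0.1993, 0.1496]
tcp_rot: [-2.221, -2.221, 0.0]
wrist_force: [0.5, -1.0, -0.8]
width: 0.34
grip_force: 39.6
```

Emit:
drive_tool:
  rows:
    - [0,0,0,0.025,0,0,0]
    - [0,0,0,0.015,0,0,0]
    - [0,0,0,0,0,0,0]
    - [0,0,0,0,0,0,0]
    - [0,0,0,0,0,0,0]

```text
time: 17.77
tool_pos: [0.5379, 0.2366, 0.1491]
tcp_rot: [2.221, 2.221, -0.002]
wrist_force: [-0.5, -0.2, -1.5]
width: 0.338
grip_force: 39.6
```

Emit:
drive_tool:
  rows:
    - [0,0,0,0.001,0.001,0.02,0]
    - [0,0,0,0,0,0.03,0]
    - [0,0,0,0,0,0.03,0]
    - [0,0,0,0,0,0.02,0]
    - [0,0,0,0,0,0.01,0]
    - [0,0,0,0,0,0.003,0]
    - [0,0,0,0,0,0.002,0]
    - [0,0,0,0,0,0,0]

```text
time: 18.43
tool_pos: [0.5402, 0.2385, 0.0353]
tcp_rot: [2.222, 2.22, 0.002]
wrist_force: [-0.3, -0.9, -0.6]
width: 0.345
grip_force: 39.6
```

Emit:
drive_tool:
  rows:
    - [0,0,0,0,0,0.001,0]
    - [0,0,0,0,0,0.001,0]
    - [0,0,0,0,0,0.001,0]
    - [0,0,0,0,0,0.001,0]
    - [0,0,0,0,0,0,0]
    - [0,0,0,0,0,0,0]

```text
time: 18.93
tool_pos: [0.5399, 0.2392, 0.0317]
tcp_rot: [2.221, 2.221, 0.002]
wrist_force: [-1.4, -0.5, 5.3]
width: 0.338
grip_force: 40.1
```

Emit:
drive_tool:
  rows:
    - [0,0,0,0,0,0,0.5]
    - [0,0,0,0,0,0,0.8]
    - [0,0,0,0,0,0,1]
    - [0,0,0,0,0,0,1]
    - [0,0,0,0,0,-0.02,1]
    - [0,0,0,0,0,-0.03,1]
    - [0,0,0,0,0,-0.04,1]
    - [0,0,0,0,0,-0.03,1]

```text
time: 19.6
tool_pos: [0.5393, 0.2388, 0.1522]
tcp_rot: [2.221, 2.221, 0.001]
wrist_force: [1.4, 0.5, 0.7]
width: 0.998
grip_force: 0.0
```

Emit:
drive_tool:
  rows:
    - [0,0,0,-0.032,0.002,0,1]
    - [0,0,0,-0.032,0.002,0,1]
    - [0,0,0,-0.032,0.002,0,1]
    - [0,0,0,-0.032,0.002,0,1]
    - [0,0,0,-0.032,0.002,0,1]
    - [0,0,0,-0.032,0.002,0,1]
    - [0,0,0,-0.032,0.002,0,1]
    - [0,0,0,-0.032,0.002,0,1]

```text
time: 20.27
tool_pos: [0.5549, -0.0187, 0.1502]
tcp_rot: [-2.221, -2.222, -0.0]
wrist_force: [0.1, 0.3, 0.2]
width: 1.001
grip_force: 0.0
```

Emit:
drive_tool:
  rows:
    - [0,0,0,-0.032,0.001,0,1]
    - [0,0,0,-0.032,0,0,1]
    - [0,0,0,-0.032,0,0,1]
    - [0,0,0,-0.018,0,0,1]
    - [0,0,0,-0.01,0,0,1]
    - [0,0,0,0,0,0,1]
    - [0,0,0,0,0,0,1]

```text
time: 20.85
tool_pos: [0.556, -0.141, 0.15]
tcp_rot: [-2.222, -2.22, -0.0]
wrist_force: [0.4, 0.0, -0.2]
width: 1.002
grip_force: 0.0
```

Emit:
drive_tool:
  rows:
    - [0,0,0,0,0,0.025,1]
    - [0,0,0,0,0,0.03,1]
    - [0,0,0,0,0,0.025,1]
    - [0,0,0,0,0,0.021,1]
    - [0,0,0,0,0,0,1]
    - [0,0,0,0,0,0,1]
    - [0,0,0,0,0,0,0.3]
    - [0,0,0,0,0,0,0.2]
  force: 40

```text
time: 21.52
tool_pos: [0.558, -0.1411, 0.0514]
tcp_rot: [2.218, 2.22, 0.003]
wrist_force: [0.8, -0.5, 0.1]
width: 0.748
grip_force: 0.0
```

Emit:
drive_tool:
  rows:
    - [0,0,0,0,0,0,0.1]
    - [0,0,0,0,0,0,0]
    - [0,0,0,0,0,0,0]
    - [0,0,0,0,0,0,0]

```text
time: 21.85
tool_pos: [0.5572, -0.1415, 0.0507]
tcp_rot: [2.22, 2.22, 0.002]
wrist_force: [-0.1, 1.3, 5.5]
width: 0.34
grip_force: 39.3
```

Emit:
drive_tool:
  rows:
    - [0,0,0,0,0,-0.01,0]
    - [0,0,0,0,0,-0.025,0]
    - [0,0,0,0,0,-0.035,0]
    - [0,0,0,0,0,-0.03,0]
    - [0,0,0,0.015,-0.002,0,0]
    - [0,0,0,0.03,-0.004,0,0]
    - [0,0,0,0.034,-0.004,0,0]
    - [0,0,0,0.034,-0.004,0,0]

```text
time: 22.52
tool_pos: [0.5415, -0.0275, 0.1495]
tcp_rot: [-2.224, -2.219, -0.0]
wrist_force: [1.0, 0.4, -1.5]
width: 0.342
grip_force: 39.7
```

Emit:
drive_tool:
  rows:
    - [0,0,0,0.034,-0.004,0,0]
    - [0,0,0,0.034,-0.004,0,0]
    - [0,0,0,0.034,-0.004,0,0]
    - [0,0,0,0.034,-0.004,0,0]
    - [0,0,0,0.034,-0.004,0,0]
    - [0,0,0,0.034,-0.004,0,0]
    - [0,0,0,0.034,-0.004,0,0]
    - [0,0,0,0.034,-0.002,0,0]

```text
time: 23.18
tool_pos: [0.5108, 0.2452, 0.1491]
tcp_rot: [-2.221, -2.221, 0.001]
wrist_force: [0.3, -0.2, 0.5]
width: 0.34
grip_force: 39.7
```

Emit:
drive_tool:
  rows:
    - [0,0,0,0.03,0,0,0]
    - [0,0,0,0.015,0,0,0]
    - [0,0,0,0,0,0,0]
    - [0,0,0,0,0,0,0]
    - [0,0,0,0,0,0,0]

```text
time: 23.6
tool_pos: [0.5118, 0.2876, 0.1489]
tcp_rot: [2.221, 2.221, -0.002]
wrist_force: [0.8, -0.0, -0.6]
width: 0.342
grip_force: 39.7
```

Emit:
drive_tool:
  rows:
    - [0,0,0,0.002,0.001,0.02,0]
    - [0,0,0,0,0,0.03,0]
    - [0,0,0,0,0,0.03,0]
    - [0,0,0,0,0,0.02,0]
    - [0,0,0,0,0,0.01,0]
    - [0,0,0,0,0,0.003,0]
    - [0,0,0,0,0,0.002,0]
    - [0,0,0,0,0,0,0]

```text
time: 24.27
tool_pos: [0.5141, 0.2906, 0.0353]
tcp_rot: [2.222, 2.22, 0.002]
wrist_force: [0.1, 0.1, -1.2]
width: 0.341
grip_force: 39.7
```

Emit:
drive_tool:
  rows:
    - [0,0,0,0,0,0.001,0]
    - [0,0,0,0,0,0.001,0]
    - [0,0,0,0,0,0.001,0]
    - [0,0,0,0,0,0.001,0]
    - [0,0,0,0,0,0,0]
    - [0,0,0,0,0,0,0]

```text
time: 24.77
tool_pos: [0.5139, 0.2913, 0.0317]
tcp_rot: [2.221, 2.221, 0.003]
wrist_force: [-0.7, -0.3, 5.4]
width: 0.34
grip_force: 40.2
```

Emit:
drive_tool:
  rows:
    - [0,0,0,0,0,0,0.5]
    - [0,0,0,0,0,0,0.8]
    - [0,0,0,0,0,0,1]
    - [0,0,0,0,0,0,1]
    - [0,0,0,0,0,-0.02,1]
    - [0,0,0,0,0,-0.03,1]
    - [0,0,0,0,0,-0.04,1]
    - [0,0,0,0,0,-0.04,1]

```text
time: 25.43
tool_pos: [0.5118, 0.2901, 0.16]
tcp_rot: [-2.22, -2.221, 0.006]
wrist_force: [0.8, 0.2, 0.4]
width: 1.002
grip_force: 0.0
```

Emit:
drive_tool:
  rows:
    - [0,0,0,-0.03,-0.01,-0.01,1]
    - [0,0,0,-0.03,-0.01,-0.01,1]
    - [0,0,0,-0.03,-0.01,-0.01,1]
    - [0,0,0,-0.03,-0.01,-0.01,1]
    - [0,0,0,-0.03,-0.01,0,1]
    - [0,0,0,-0.03,0,0,1]
    - [0,0,0,-0.03,0,0,1]
    - [0,0,0,-0.03,0,0,1]

```text
time: 26.1
tool_pos: [0.4626, 0.0495, 0.2004]
tcp_rot: [2.221, 2.222, 0.001]
wrist_force: [0.9, 0.2, -0.4]
width: 1.0
grip_force: 0.0
```

Emit:
drive_tool:
  rows:
    - [0,0,0,-0.03,0,0,1]
    - [0,0,0,-0.03,0,0,1]
    - [0,0,0,-0.03,0,0,1]
    - [0,0,0,-0.03,0,0,1]
    - [0,0,0,-0.03,0,0,1]
    - [0,0,0,0,0,0,1]
    - [0,0,0,0,0,0,1]
    - [0,0,0,0,0,0,1]

```text
time: 26.77
tool_pos: [0.4629, -0.099, 0.2]
tcp_rot: [-2.222, -2.22, -0.0]
wrist_force: [-1.1, 0.7, 0.2]
width: 1.002
grip_force: 0.0
```

```bash
python3 - <<'E'
from h import *
from workcell import read_camera
P=[[.5133,.2903,.068],[.5389,.2383,.068],[.5645,.1863,.068],[.5901,.1343,.068]]
out=[]
for n,(x0,y0,w,h) in dict(top=(165,160,130,80),side=(260,120,130,100)).items():
    p=read_camera(n); b=p["color"][y0:y0+h,x0:x0+w,::-1]; b=cv2.resize(b,None,fx=5,fy=5,interpolation=cv2.INTER_CUBIC)
    b=np.ascontiguousarray(b)
    for u in proj(p,P): cv2.circle(b,tuple(int(v) for v in np.round(((u-[x0,y0])+.5)*5)),2,(255,0,255),-1)
    out.append(b)
im=np.vstack(out); cv2.imwrite("pics/f.png",cv2.resize(im,None,fx=.66,fy=.66,interpolation=cv2.INTER_AREA))
E
```

```text
(no output)
```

View pics/f.png

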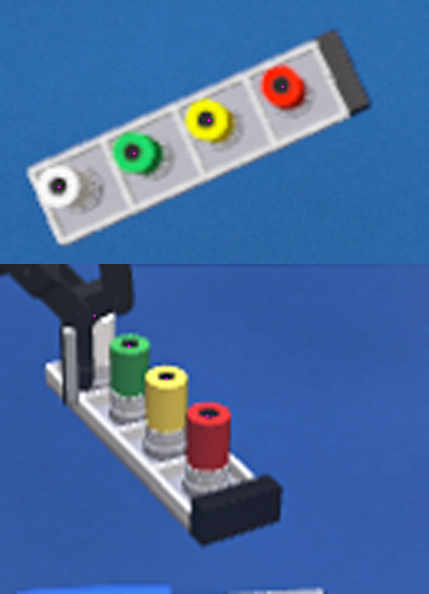

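All four connectors stand upright, with every predicted disc mark on its disc in the top view: white (58,187), green (132,152), yellow (205,119) and red (282,86), with red nearest the black block. The gripper is clear of them and only hides white in the side view.

```bash
python3 -c "
from workcell import workorder
print(workorder.finish_job())"
```

```text
the job is handed in; nothing more can be done
None
```

All four connectors stand upright and released in the tray in reverse order (white, green, yellow, red, with red nearest the tray's black end); I handed the job in at about 27 s, and the call returned no verdict.

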